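# Hold the kiln's reset key turned

### The arm

A 7-joint arm with a two-finger parallel gripper is mounted at the origin on a cart in front of the work surface, level with it; the furniture and walls round the work are solid. World frame = base frame: x ahead of the robot, y to its left, z up, the work surface at z = 0. Lengths are in m, angles in rad, forces in N, time in s.
With the tool pointing down it reaches from about 0.4 to 0.875 m from the base axis. Payload 6.5 kg.
Tool frame: the origin (TCP) lies between the finger pads; the fingertips stand 14 mm ahead of it and the grasp point (between the pads) lies 5 mm behind it; z points along the fingers, y is the line along which they close (so a half turn about z gives the same grasp; the last joint's range is limited). The gripper opens to 88 mm and grips with 3 to 60 N. Pads are 18 mm wide; open, the fingers measure 123 mm over their backs; the gripper's body (75 mm by 187 mm) begins 45 mm behind the grasp point.
Start: joints at [-1.371, 0.536, -0.004, 1.538, 0.003, 1.067, -0.071], TCP at [0.171, 0.627, 0.253] pointing down, gripper open.
Joint ranges: [-2.7, 2.7], [-0.37, 2.16], [-1.27, 1.26], [0.24, 2.4], [-1.31, 4.45], [0.19, 1.91], [-2.76, 2.76]. Speed limits (rad/s): [2.39, 2.39, 3.14, 3.14, 3.14, 3.14, 3.14].

### API

Orientations are given as a unit quaternion [w, x, y, z].
In Python, from bench import manip, cams gives the robot as it stands. The module is installed in compiled form; this text tells all that it offers.
- The arm moves only by the tool move_arm, never from a script. Its argument "moves" is a list of rows, each an object with "linear": the shift along the tool's x, y, z in units of 0.025 m (1.0 is 0.025 m), a list of three; "twist": the turn, a rotation vector about the tool's x, y, z in units of 0.12 rad (1.0 is 0.12 rad), a list of three; "hand": the opening, from 0 (shut) to 1 (fully open). In form: [{"linear": [tx, ty, tz], "twist": [wx, wy, wz], "hand": hand}, ...]. A call has 1 to 12 rows; each row shifts and turns the commanded pose from where the row before left it, along the tool's axes as they then stand; what a row does not reach is not made up. A row lasts 1/8 s, in which the tool goes at most 62.5 mm and 10.7 degrees, less where a joint would pass 70% of its speed; a pose out of reach is approached as far as the arm can. A call with a number of a shift or a turn outside -1 to 1 is refused whole. A call with a gripper value outside its range is refused whole. The fingers move at their own pace and stop on an object; the grip force is fixed at half the most. Time passes only in rows, so rows that do not move let the fingers close. It gives the time, the measured TCP pose, the force, the opening and the grip force at its end, in the units of the state.
- manip.get_obs(): the state, without advancing time (a new reading comes with each control period).
- cams.read_camera(name): name is "scene" or "top" or "wrist"; returns a dict with "frame" (400x640x3 uint8, red, green, blue), "intrinsics" (3x3 intrinsics, pixels), "pose" (4x4, takes a point from camera to world coordinates). Camera axes: x right, y down, z forward; pixel columns grow to the right and rows downward; lengths in m; the calibration is good to about 2 mm. A picture is of the moment at which its call begins. There is no depth.
- manip.job_done(): hands the job in; it is judged then, once.
The state is a dict: "time": time; "q": joint angles; "qd": joint speeds; "joint_efforts": joint torques, N m; "tcp_pos": TCP position; "ee_rot": TCP orientation; "contact_force": force on the tool from outside, world axes, zero at the start; "wrist_torque": the same for the moment, N m; "gripper_width": opening from 0.0 (shut) to 1.0 (fully open); "finger_force": force on a finger pad.
Only numpy, scipy, OpenCV 4.12 (cv2) and the standard library are available. Lean on these libraries where they do the work, as an engineer would, in place of code of your own. Each camera call takes 0.05 s, during which the arm holds its last target. There are 200 camera calls.

### The job

Reset the kiln's safety lockout at the grey key-switch box: swing the latch lever clear, open the hinged cover until it stands well back past upright, then take the key with the flat oblong bow out of the wooden stand, push it fully home in the keyhole until its collar sits on the panel (the pins are sticky) and turn it a quarter turn clockwise seen from above. The switch is sprung, so finish with the key still in your grip, holding it turned; leave the ring-bow key, the stilts, the jar and the cup where they are.

Things in the scene. Friction and masses are not known exactly. Their poses are not given: they have to be found in the camera images.
- switch_box: Grey painted steel box fixed on the table, 90 mm deep (own x) by 116 mm wide (own y), rim 58 mm high, flat cover on top (upper face at 62 mm). Origin: centre of its underside; z up. Its own -x side carries the latch, its +x side the cover's hinge. The latch side faces the robot's right: own x points to world +y within 0.25 rad. Under the cover lies a panel with the keyhole and two lamps.
- keyhole (a point): Centre of the keyhole on the panel's top face, 46 mm above the table; axes as the box's. Slot through the 6 mm panel, 23 mm long (box's own y) by 8 mm wide (own x), 1.5 mm chamfer, ringed by a bezel 3 mm high, 33 mm inside. Below it the key cylinder's slot, 22 x 6.6 mm, is in line at rest; two pairs of sprung, sticky side pins sit 16 and 25 mm below this point.
- key_switch (a joint): Turn of the key cylinder, rad: 0 at rest, growing clockwise seen from above to a stop at 1.55; the key turns some 5 degrees before it follows. A spring (0.04 N m at rest, 0.08 at the stop) drives it back when let go. The pins stick: the key passes them at 6 to 12 N downward, less if wiggled to and fro by 3 degrees. Only a key fully home can turn (its neck lies in the panel); turned, it is trapped.
- latch_tip (a point): Upper part of the upright black thumb peg near the end of the latch lever, on the peg's axis; the peg is 9 to 11 mm thick and stands from the lever bar's top (67.5 mm above the table) to 93 mm; this point is at 80.5 mm.
- latch_pivot (a point): Point on the latch lever's vertical pivot axis, at the same height as latch_tip (80.5 mm), 42 mm from it.
- latch (a joint): Latch lever angle in rad: 0 closed (lever along the box's latch side, lying over the cover's strike tab and blocking it), growing clockwise seen from above as the peg swings out away from the box, stop at 1.6; the cover is free above about 0.7. Light friction (0.03 N m), stays where it is left.
- cover_knob (a point): Centre of the black ball knob, 20 mm diameter, on a 9 mm stem near the cover's latch-side edge, 28.5 mm above the cover's upper face (91 mm above the table when closed); the cover's edge reaches 14 mm past it.
- cover_hinge (a point): Middle of the cover's hinge axis, which runs along the box's own y, 59 mm above the table; the knob moves round it at a radius of 85 mm (79 mm out and 32 mm up from it when closed).
- cover (a joint): Cover angle in rad: 0 closed, growing as it opens towards the box's own +x side (1.57 upright, stop at 2.05, cover 93 mm long). Stiff friction hinge (0.10 N m): stays at any angle.
- key_stand: Wooden block fixed on the table, 46 mm (own x) by 112 mm (own y), 44 mm high, origin at the centre of its underside. Two upright slots in its top, 64 mm apart along own y (at +-32 mm), hold one key each, bow up, blade along own x; which key stands in which slot varies. Own x points away from the robot within 0.3 rad.
- key: The key to use: steel, flat oblong bow, 60 g. Origin on its axis at the underside of its collar (21 mm diameter, 4 mm high); z up towards the bow, blade width along own x. Below the collar a neck 6.4 mm thick, 9 mm long, then a blade 20 mm (x) by 5 mm (y) down to 33 mm below the origin, its last 4 mm tapered to 12 x 1.2 mm. Fits the keyhole either way round.
- key_bow (a point): Centre of that key's bow, 50 mm above the collar's underside: a plate 26 mm wide (key's own x), 9 mm thick (own y, the way to grip it), from 32 to 68 mm above the underside. Between collar and bow an 8 mm stem.
- ring_key: The other key in the stand, same size but with a round ring bow (36 mm across) and no neck; it does not work this switch. Leave it. Origin at the underside of its collar.
- stilt_0: Small white three-armed kiln stilt, 47 x 42 x 18 mm, on the table beside the key stand. Leave it.
- stilt_1: Another such kiln stilt, on the table to the right of the box. Leave it.
- glaze_jar: Glaze jar with a screw lid, 55 mm diameter, 78 mm high, to the right of and behind the box. Leave it.
- cup: Small pale cup, 59 mm diameter, 61 mm high, near the tray in front. Leave it.

How it is judged:
By the outcome, as a careful person would: the job done as asked, in the order asked, and still so for the second after the job is handed in, while the arm keeps its last pose, push and grip.
It also fails if it takes over 72 s, if anything falls off the work surface, if the arm or the gripper's body presses on something with over 40 N, if the wrist force passes 120 N, or if a joint passes its speed limit or range.

## Working session

There is one attempt and no reset: what is moved stays moved. The work goes in short steps, Python scripts to look and compute and a tool call to move; the robot and the scene stay as the last step left them, time stands still between calls to the robot, and variables do not carry over. Pictures are saved under pics/ and viewed, at most 10 in all, crops included, and the job is handed in when it is done.

Besides the shell and the picture viewer there is one more tool, called after ">>>" as name(argument=value, ...), one argument or row to a line, values as JSON. move_arm: Moves the arm, as the interface text tells. Its arguments: {"type":"object","properties":{"moves":{"type":"array","items":{"type":"object","properties":{"linear":{"type":"array","items":{"type":"number"}},"twist":{"type":"array","items":{"type":"number"}},"hand":{"type":"number"}}}}},"required":["moves"]}

```bash
mkdir -p pics; cat > h.py <<'E'
import numpy as np, cv2
from bench import manip, cams
def snap(n,tag):
    c=cams.read_camera(n); np.savez(f'pics/{tag}.npz',**c)
    cv2.imwrite(f'pics/{tag}.png',c['frame'][:,:,::-1]); return c
def ray(c,u,v):
    K=np.array(c['intrinsics']);T=np.array(c['pose'])
    d=T[:3,:3]@np.linalg.solve(K,[u,v,1.]); return T[:3,3],d/np.linalg.norm(d)
def atz(c,u,v,z):
    o,d=ray(c,u,v); return o+d*(z-o[2])/d[2]
def tri(*obs):
    A=np.zeros((3,3));b=np.zeros(3)
    R=[ray(*x) for x in obs]
    for o,d in R:
        P=np.eye(3)-np.outer(d,d);A+=P;b+=P@o
    p=np.linalg.solve(A,b)
    return p,[np.linalg.norm((np.eye(3)-np.outer(d,d))@(p-o)) for o,d in R]
def ld(t): return dict(np.load(f'pics/{t}.npz'))
def proj(c,p):
    T=np.linalg.inv(c['pose']);q=c['intrinsics']@(T[:3,:3]@np.array(p)+T[:3,3]);return q[:2]/q[2]
E
python3 - <<'E'
from h import *
np.set_printoptions(precision=4,suppress=True)
o=manip.get_obs();print({k:np.round(v,4) for k,v in o.items()})
for n in('scene','top'):
    c=snap(n,n+'0');print(c['pose'],c['intrinsics'])
E
```

```text
{'time': np.float64(0.0), 'q': array([-1.3712,  0.5372, -0.0044,  1.5389,  0.0026,  1.0673, -0.0712]), 'qd': array([-0.0009, -0.0015, -0.0022, -0.001 ,  0.0002, -0.0002, -0.0006]), 'joint_efforts': array([  0.0001, -57.0981,   0.9913, -25.1586,  -0.0561,   0.0181,
         0.0002]), 'tcp_pos': array([0.1706, 0.6266, 0.2518]), 'ee_rot': array([-0.    ,  0.1325,  0.9912, -0.0008]), 'contact_force': array([-0.4282,  0.6905, -0.2888]), 'wrist_torque': array([0.0181, 0.0317, 0.0049]), 'finger_force': np.float64(0.0), 'gripper_width': np.float64(1.002)}
[[ 0.5897 -0.5935  0.5477 -0.0449]
 [-0.8076 -0.4377  0.3952 -0.6952]
 [ 0.0052 -0.6753 -0.7375  0.7835]
 [ 0.      0.      0.      1.    ]] [[511.7672   0.     327.5592]
 [  0.     511.7672 192.6493]
 [  0.       0.       1.    ]]
[[ 0.0063 -0.9817  0.1905  0.2701]
 [-0.9994 -0.0128 -0.0333 -0.2977]
 [ 0.0352 -0.1902 -0.9811  1.1236]
 [ 0.      0.      0.      1.    ]] [[467.0151   0.     314.3319]
 [  0.     467.0151 196.1437]
 [  0.       0.       1.    ]]
```

View pics/top0.png

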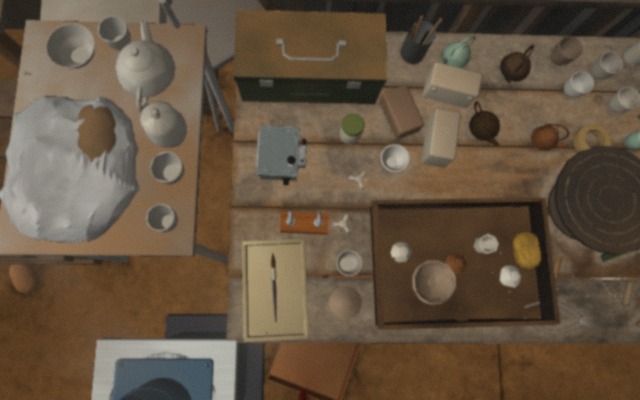

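View pics/scene0.png

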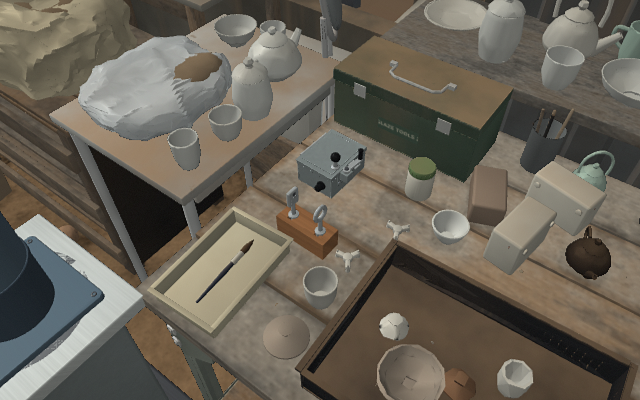

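The top view shows the box at about (280,152), the stand at (303,222), the jar at (352,127), stilts at (342,222) and (357,179), and the cup at (348,262). In the scene view the box is at (330,165), the knob at (336,157), the peg at about (361,155), and the keys at (292,205) and (320,218). I'll enlarge the crops.

```bash
python3 - <<'E'
from h import *
t=ld('top0')['frame'][:,:,::-1];s=ld('scene0')['frame'][:,:,::-1]
a=cv2.resize(t[115:245,245:365],None,fx=4.6,fy=4.6,interpolation=cv2.INTER_CUBIC)
cv2.imwrite('pics/ct.png',a)
b=cv2.resize(s[120:270,265:375],None,fx=4,fy=4,interpolation=cv2.INTER_CUBIC)
m=np.zeros((600,800,3),np.uint8);a=cv2.resize(t[115:245,250:338],None,fx=4,fy=4,interpolation=cv2.INTER_CUBIC)
m[:520,:352]=a;m[:600,356:796]=b
cv2.imwrite('pics/c1.png',m)
E
```

```text
(no output)
```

View pics/c1.png

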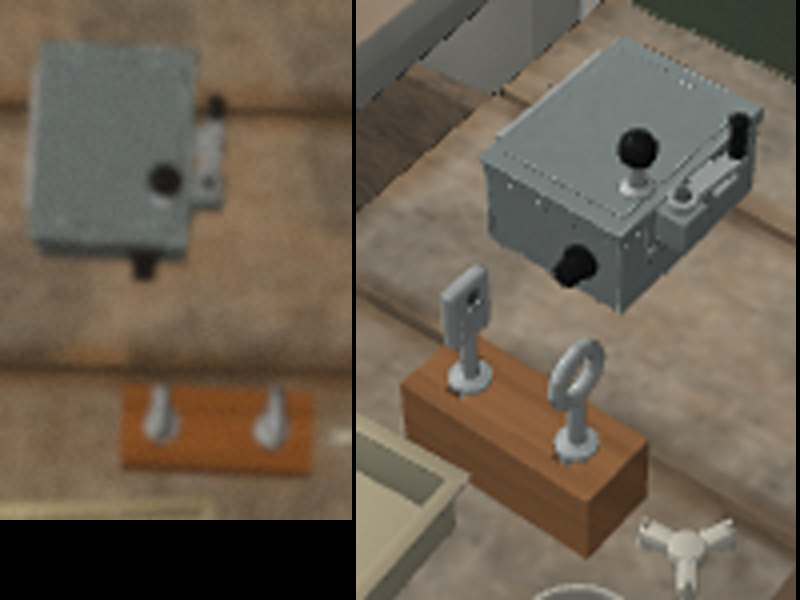

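The oblong-bow key is the left one (+y slot), in the scene crop at (467,307) with its collar at (470,378). The ring key is on the right. In the top/scene crops the knob is at (165,180)/(637,149), the peg top at (217,103)/(739,120), and the pivot at (208,183)/(683,193).

```bash
python3 - <<'E'
from h import *
np.set_printoptions(precision=4,suppress=True)
t=ld('top0');s=ld('scene0')
T=lambda x,y:(t,250+x/4-.4,115+y/4-.4); S=lambda x,y:(s,265+(x-356)/4-.4,120+y/4-.4)
for n,a,b in [('knob',(165,180),(637,149)),('pegtop',(217,103),(739,118)),('pivot',(208,183),(683,193)),('collar key',(162,428),(470,376)),('ring collar',(270,432),(577,442)),
 ('box near-left top',(38,240),(484,162)),('box near-right',(190,248),(622,235)),('far right',(195,52),(762,110)),('far left',(45,45),(622,40)),
 ('stand nl',(122,466),(0,0)),]:
    print(n,tri(T(*a),S(*b)) if b[0] else atz(*T(*a),.044))
for n,p,z in [('stand nl',(122,466),.044),('nr',(312,473),.044),('fr',(312,392),.044),('fl',(124,386),.044)]: print(n,atz(*T(*p),z))
for n,p,z in [('stand l',(401,385),.044),('stand near r',(587,500),.044),('stand r',(648,442),.044),('bow',(467,307),.094),('collar',(470,378),.048)]: print(n,atz(*S(*p),z))
E
```

```text
knob (array([ 0.5553, -0.2788,  0.0901]), [np.float64(0.0002817890981139614), np.float64(0.00028178909811392287)])
pegtop (array([ 0.601 , -0.3081,  0.0929]), [np.float64(0.0004578777291571128), np.float64(0.0004578777291571358)])
pivot (array([ 0.5594, -0.3037,  0.071 ]), [np.float64(0.0006365632373366502), np.float64(0.0006365632373366891)])
collar key (array([ 0.4191, -0.2793,  0.0475]), [np.float64(0.001360647879215526), np.float64(0.0013606478792154602)])
ring collar (array([ 0.418 , -0.3424,  0.046 ]), [np.float64(0.001761960301105013), np.float64(0.0017619603011051858)])
box near-left top (array([ 0.5258, -0.205 ,  0.0619]), [np.float64(0.0002834870733716701), np.float64(0.00028348707337172446)])
box near-right (array([ 0.5216, -0.2938,  0.0666]), [np.float64(0.0007634121177374773), np.float64(0.0007634121177374294)])
far right (array([ 0.6435, -0.2955,  0.0598]), [np.float64(0.0011296992980679183), np.float64(0.001129699298067811)])
far left (array([ 0.645 , -0.2055,  0.0612]), [np.float64(4.8111009100313263e-05), np.float64(4.8111009100359505e-05)])
stand nl [ 0.3962 -0.2556  0.044 ]
stand nl [ 0.3962 -0.2556  0.044 ]
nr [ 0.3932 -0.3658  0.044 ]
fr [ 0.4408 -0.3658  0.044 ]
fl [ 0.4431 -0.2558  0.044 ]
stand l [ 0.3989 -0.2556  0.044 ]
stand near r [ 0.3968 -0.3659  0.044 ]
stand r [ 0.44   -0.3688  0.044 ]
bow [ 0.4219 -0.2797  0.094 ]
collar [ 0.4189 -0.2813  0.048 ]
```

>>> move_arm(
  moves=[
    {"linear": [0,0,-0.5],"twist": [0,0,0.92],"hand": 1},
    {"linear": [0,0,-0.5],"twist": [0,0,0.92],"hand": 1},
    {"linear": [0,0,-0.5],"twist": [0,0,0.92],"hand": 1},
    {"linear": [0,0,-0.5],"twist": [0,0,0.92],"hand": 1},
    {"linear": [0,0,-0.5],"twist": [0,0,0.92],"hand": 1},
    {"linear": [0,0,-0.5],"twist": [0,0,0.92],"hand": 1},
    {"linear": [0,0,-0.5],"twist": [0,0,0.92],"hand": 1},
    {"linear": [0,0,-0.5],"twist": [0,0,0.92],"hand": 1},
    {"linear": [0,0,-0.5],"twist": [0,0,0.92],"hand": 1},
    {"linear": [0,0,-0.5],"twist": [0,0,0.92],"hand": 1},
    {"linear": [0,0,-0.5],"twist": [0,0,0.92],"hand": 1},
    {"linear": [0,0,-0.5],"twist": [0,0,0.92],"hand": 1},
  ],
)

```text
time: 1.6
tcp_pos: [0.1706, 0.6269, 0.4026]
ee_rot: [0.0, 0.715, 0.699, -0.0]
contact_force: [0.3, 0.1, -0.4]
gripper_width: 1.0
finger_force: 0.0
```

>>> move_arm(
  moves=[
    {"linear": [-1,0.7,0],"twist": [0,0,0],"hand": 0},
    {"linear": [-1,0.7,0],"twist": [0,0,0],"hand": 0},
    {"linear": [-1,0.7,0],"twist": [0,0,0],"hand": 0},
    {"linear": [-1,0.7,0],"twist": [0,0,0],"hand": 0},
    {"linear": [-1,0.7,0],"twist": [0,0,0],"hand": 0},
    {"linear": [-1,0.7,0],"twist": [0,0,0],"hand": 0},
    {"linear": [-1,0.7,0],"twist": [0,0,0],"hand": 0},
    {"linear": [-1,0.7,0],"twist": [0,0,0],"hand": 0},
    {"linear": [-1,0.7,0],"twist": [0,0,0],"hand": 0},
    {"linear": [-1,0.7,0],"twist": [0,0,0],"hand": 0},
    {"linear": [-1,0.7,0],"twist": [0,0,0],"hand": 0},
    {"linear": [-1,0.7,0],"twist": [0,0,0],"hand": 0},
  ],
)

```text
time: 3.1
tcp_pos: [0.375, 0.322, 0.4024]
ee_rot: [-0.0, 0.714, 0.7, -0.0]
contact_force: [0.5, -0.4, -0.8]
gripper_width: 0.005
finger_force: 0.0
```

>>> move_arm(
  moves=[
    {"linear": [-1,0.5,0],"twist": [0,0,0],"hand": 0},
    {"linear": [-1,0.5,0],"twist": [0,0,0],"hand": 0},
    {"linear": [-1,0.5,0],"twist": [0,0,0],"hand": 0},
    {"linear": [-1,0.5,0],"twist": [0,0,0],"hand": 0},
    {"linear": [-1,0.5,0],"twist": [0,0,0],"hand": 0},
    {"linear": [-1,0.5,0],"twist": [0,0,0],"hand": 0},
    {"linear": [-1,0.5,0],"twist": [0,0,0],"hand": 0},
    {"linear": [-1,0.5,0],"twist": [0,0,0],"hand": 0},
    {"linear": [-1,0.5,0],"twist": [0,0,0],"hand": 0},
    {"linear": [-1,0.5,0],"twist": [0,0,0],"hand": 0},
    {"linear": [-1,0.5,0],"twist": [0,0,0],"hand": 0},
    {"linear": [-1,0.5,0],"twist": [0,0,0],"hand": 0},
  ],
)

```text
time: 4.6
tcp_pos: [0.5189, 0.0194, 0.4024]
ee_rot: [-0.0, 0.714, 0.7, -0.0]
contact_force: [0.2, -0.1, 0.6]
gripper_width: 0.006
finger_force: 0.0
```

>>> move_arm(
  moves=[
    {"linear": [-0.98,0.28,0.4],"twist": [0,0,0],"hand": 0},
    {"linear": [-0.98,0.28,0.4],"twist": [0,0,0],"hand": 0},
    {"linear": [-0.98,0.28,0.4],"twist": [0,0,0],"hand": 0},
    {"linear": [-0.98,0.28,0.4],"twist": [0,0,0],"hand": 0},
    {"linear": [-0.98,0.28,0.4],"twist": [0,0,0],"hand": 0},
    {"linear": [-0.98,0.28,0.4],"twist": [0,0,0],"hand": 0},
    {"linear": [-0.98,0.28,0.4],"twist": [0,0,0],"hand": 0},
    {"linear": [-0.98,0.28,0.4],"twist": [0,0,0],"hand": 0},
    {"linear": [-0.98,0.28,0.4],"twist": [0,0,0],"hand": 0},
    {"linear": [-0.98,0.28,0.4],"twist": [0,0,0],"hand": 0},
    {"linear": [-0.98,0.28,0.4],"twist": [0,0,0],"hand": 0},
    {"linear": [-0.98,0.28,0.4],"twist": [0,0,0],"hand": 0},
  ],
)

```text
time: 6.1
tcp_pos: [0.597, -0.2759, 0.2818]
ee_rot: [-0.0, 0.714, 0.7, -0.0]
contact_force: [0.7, 0.5, 0.9]
gripper_width: 0.002
finger_force: 0.0
```

```bash
python3 - <<'E'
from h import *
np.set_printoptions(precision=4,suppress=True)
c=snap('wrist','w0');print(c['pose'],c['intrinsics'],manip.get_obs()['tcp_pos'])
for p in [(.555,-.279,.09),(.601,-.308,.09),(.602,-.276,.076)]: print(proj(c,p))
E
```

```text
[[ 0.9998 -0.0182 -0.006   0.5992]
 [-0.0191 -0.9469 -0.3209 -0.1915]
 [ 0.0001  0.321  -0.9471  0.4133]
 [ 0.      0.      0.      1.    ]] [[325.4837   0.     317.8645]
 [  0.     325.4837 196.1699]
 [  0.       0.       1.    ]] [ 0.596  -0.2794  0.2806]
[276.4027 176.6183]
[321.593  202.3571]
[321.9226 169.6045]
```

View pics/w0.png

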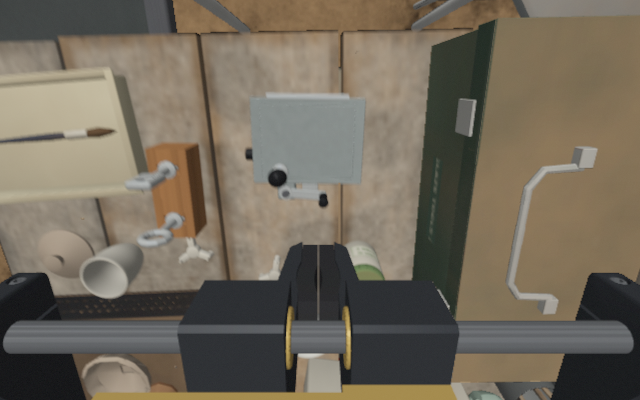

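The wrist view confirms the knob at (277,177) and the peg top at (323,199), within 3 px of the prediction. The box edges are nearly square to the tool, and the jar at (365,265) and toolbox front at u≈430–480 are to the right. I'll check their clearance.

```bash
python3 - <<'E'
from h import *
np.set_printoptions(precision=4,suppress=True)
t=ld('top0');s=ld('scene0');w=ld('w0')
print('jar',atz(t,352,121,.078),atz(s,421,167,.078))
print('toolbox lid corner near right',tri((t,384,82),(s,470,130)),'near left',tri((t,238,85),(s,335,75)), 'bottom',atz(t,382,99,0),atz(t,243,101,0))
print('knob',tri((w,277,177),(t,290.85,159.6),(s,334.85,156.85)))
print('peg',tri((w,323,198.5),(t,303.85,140.35),(s,360.35,149.1)))
# box edges in wrist at cover plane
P=[atz(w,u,v,.062) for u,v in[(252,184),(361,184),(363,98),(253,97)]]
for p in P: print(p)
E
```

```text
jar [ 0.6551 -0.4212  0.078 ] [ 0.643  -0.4245  0.078 ]
toolbox lid corner near right (array([ 0.7177, -0.4815,  0.1521]), [np.float64(0.004443321517286318), np.float64(0.004443321517286321)]) near left (array([ 0.7127, -0.1617,  0.1442]), [np.float64(0.0034493832506096154), np.float64(0.0034493832506095807)]) bottom [ 0.7447 -0.5083  0.    ] [ 0.7319 -0.1532  0.    ]
knob (array([ 0.5554, -0.279 ,  0.0902]), [np.float64(0.0004187535887094462), np.float64(0.0004936513534677106), np.float64(7.55486050587366e-05)])
peg (array([ 0.6029, -0.3063,  0.0889]), [np.float64(0.0021035629337774206), np.float64(0.0018222360974760922), np.float64(0.0016501477364595117)])
[ 0.5232 -0.2946  0.062 ]
[ 0.6458 -0.297   0.062 ]
[ 0.6457 -0.2043  0.062 ]
[ 0.5321 -0.2011  0.062 ]
```

>>> move_arm(
  moves=[
    {"linear": [0,0,0.95],"twist": [0,0,0],"hand": 0},
    {"linear": [0,0,0.95],"twist": [0,0,0],"hand": 0},
    {"linear": [0,0,0.95],"twist": [0,0,0],"hand": 0},
    {"linear": [0,0,0.95],"twist": [0,0,0],"hand": 0},
    {"linear": [0,0,0.95],"twist": [0,0,0],"hand": 0},
    {"linear": [0,0,0.95],"twist": [0,0,0],"hand": 0},
    {"linear": [0,0,0.95],"twist": [0,0,0],"hand": 0},
    {"linear": [0,0,0.95],"twist": [0,0,0],"hand": 0},
    {"linear": [0,0,0],"twist": [0,0,0],"hand": 0},
  ],
)

```text
time: 7.28
tcp_pos: [0.5958, -0.2744, 0.0907]
ee_rot: [-0.002, 0.714, 0.7, -0.001]
contact_force: [-1.2, -0.4, 0.4]
gripper_width: 0.002
finger_force: 0.0
```

>>> move_arm(
  moves=[
    {"linear": [-0.3,0,0],"twist": [0,0,0],"hand": 0},
    {"linear": [-0.3,0,0],"twist": [0,0,0],"hand": 0},
    {"linear": [-0.3,0,0],"twist": [0,0,0],"hand": 0},
    {"linear": [-0.3,-0.1,0],"twist": [0,0,0],"hand": 0},
    {"linear": [-0.3,-0.1,0],"twist": [0,0,0],"hand": 0},
    {"linear": [-0.2,-0.15,0],"twist": [0,0,0],"hand": 0},
    {"linear": [-0.2,-0.15,0],"twist": [0,0,0],"hand": 0},
    {"linear": [-0.2,-0.15,0],"twist": [0,0,0],"hand": 0},
    {"linear": [0,0,0],"twist": [0,0,0],"hand": 0},
  ],
)

```text
time: 8.4
tcp_pos: [0.5783, -0.3272, 0.0924]
ee_rot: [-0.001, 0.714, 0.7, -0.0]
contact_force: [-1.8, 2.5, 0.8]
gripper_width: 0.005
finger_force: 1.5
```

```bash
python3 - <<'E'
from h import *
for n in('top','scene','wrist'):snap(n,n+'1')
o=manip.get_obs();print(o['tcp_pos'],o['contact_force'])
s=ld('scene1')['frame'][:,:,::-1];w=ld('wrist1')['frame'][:,:,::-1]
m=np.zeros((600,800,3),np.uint8)
m[:300,:400]=cv2.resize(s[110:210,280:413],(400,300),interpolation=3)
m[:300,400:]=cv2.resize(ld('top1')['frame'][110:210,245:378,::-1],(400,300),interpolation=3)
m[300:,:480]=cv2.resize(w,(480,300))
cv2.imwrite('pics/c2.png',m)
E
```

```text
[ 0.5790565  -0.32713879  0.09232731] [-2.28543059  3.14177207 -0.15259001]
```

View pics/c2.png

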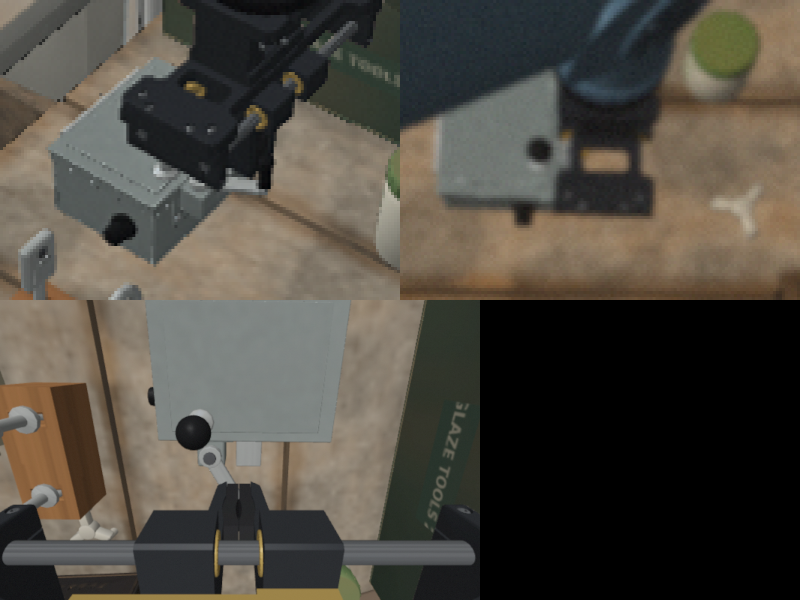

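The lever has swung to about 55° and lies pointing away from the box; the knob and box haven't moved. I'll push it a bit further, then lift and open.

>>> move_arm(
  moves=[
    {"linear": [-0.12,-0.12,0],"twist": [0,0,0],"hand": 0},
    {"linear": [-0.12,-0.12,0],"twist": [0,0,0],"hand": 0},
    {"linear": [-0.06,-0.12,0],"twist": [0,0,0],"hand": 0},
    {"linear": [0,0,0],"twist": [0,0,0],"hand": 0},
    {"linear": [0.3,0,0],"twist": [0,0,0],"hand": 0},
    {"linear": [0,0,-1],"twist": [0,0,0],"hand": 0},
    {"linear": [0.3,0,-1],"twist": [0,0,0],"hand": 0.3},
    {"linear": [0.6,-0.15,-0.4],"twist": [0,0,0],"hand": 0.5},
    {"linear": [0.6,-0.2,0],"twist": [0,0,0],"hand": 0.5},
    {"linear": [0.6,-0.2,0],"twist": [0,0,0],"hand": 0.5},
    {"linear": [0,0,0],"twist": [0,0,0],"hand": 0.5},
    {"linear": [0,0,0],"twist": [0,0,0],"hand": 0.5},
  ],
)

```text
time: 10.05
tcp_pos: [0.5578, -0.2748, 0.1525]
ee_rot: [0.0, 0.714, 0.7, -0.0]
contact_force: [0.3, -0.7, 0.4]
gripper_width: 0.501
finger_force: 0.0
```

```bash
python3 - <<'E'
from h import *
np.set_printoptions(precision=4,suppress=True)
c=snap('wrist','w2')
o=manip.get_obs();print(o['tcp_pos'],o['gripper_width'])
f=c['frame'];print(proj(c,(.5554,-.279,.090)),proj(c,(.559,-.304,.07)))
cv2.imwrite('pics/c3.png',f[:,:,::-1][120:330,150:450])
E
```

```text
[ 0.5578 -0.2752  0.1525] 0.5035069255020533
[313.2162 229.4885] [319.289  249.1032]
```

View pics/c3.png

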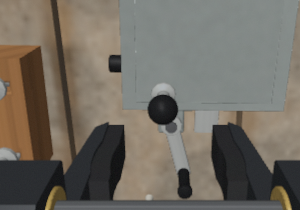

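The lever now points straight out from the box, at about 1.3 rad, with the peg at crop (185,190). The knob is at crop (163,109), exactly as predicted. I'll descend and grip it.

>>> move_arm(
  moves=[
    {"linear": [-0.15,-0.1,0],"twist": [0,0,0],"hand": 0.5},
    {"linear": [0,0,0.9],"twist": [0,0,0],"hand": 0.5},
    {"linear": [0,0,0.9],"twist": [0,0,0],"hand": 0.5},
    {"linear": [0,0,0.9],"twist": [0,0,0],"hand": 0.5},
    {"linear": [0,0,0],"twist": [0,0,0],"hand": 0.3},
    {"linear": [0,0,0],"twist": [0,0,0],"hand": 0},
    {"linear": [0,0,0],"twist": [0,0,0],"hand": 0},
    {"linear": [0,0,0],"twist": [0,0,0],"hand": 0},
  ],
)

```text
time: 11.1
tcp_pos: [0.5544, -0.2789, 0.0859]
ee_rot: [-0.0, 0.714, 0.7, -0.0]
contact_force: [-5.6, 0.1, 4.3]
gripper_width: 0.197
finger_force: 29.1
```

```bash
python3 - <<'E'
import numpy as np
# knob arc: hinge at own x +79 from knob; z .059.
k0=np.array([-.079,.031])
R=lambda a:np.array([[np.cos(a),np.sin(a)],[-np.sin(a),np.cos(a)]])
def r(a): # rotate from -x up over to +x (clockwise in x-z)
    return R(a)@k0
prev=r(0);th=np.linspace(0,1.92,25)
for a in th[1:]:
    p=r(a);d=(p-prev)/.025;prev=p;print(round(a,2),d.round(2),p.round(3))
E
```

```text
0.08 [0.11 0.25] [-0.076  0.037]
0.16 [0.13 0.24] [-0.073  0.043]
0.24 [0.15 0.23] [-0.069  0.049]
0.32 [0.17 0.22] [-0.065  0.054]
0.4 [0.18 0.2 ] [-0.061  0.059]
0.48 [0.2  0.19] [-0.056  0.064]
0.56 [0.21 0.17] [-0.05   0.068]
0.64 [0.22 0.15] [-0.045  0.072]
0.72 [0.24 0.13] [-0.039  0.075]
0.8 [0.25 0.11] [-0.033  0.078]
0.88 [0.25 0.09] [-0.026  0.081]
0.96 [0.26 0.07] [-0.02   0.082]
1.04 [0.27 0.05] [-0.013  0.084]
1.12 [0.27 0.03] [-0.007  0.085]
1.2 [0.27 0.01] [0.    0.085]
1.28 [ 0.27 -0.01] [0.007 0.085]
1.36 [ 0.27 -0.03] [0.014 0.084]
1.44 [ 0.27 -0.05] [0.02  0.082]
1.52 [ 0.26 -0.08] [0.027 0.08 ]
1.6 [ 0.25 -0.1 ] [0.033 0.078]
1.68 [ 0.25 -0.12] [0.039 0.075]
1.76 [ 0.24 -0.14] [0.045 0.072]
1.84 [ 0.22 -0.15] [0.051 0.068]
1.92 [ 0.21 -0.17] [0.056 0.064]
```

>>> move_arm(
  moves=[
    {"linear": [0.11,0,-0.25],"twist": [0,0,0],"hand": 0},
    {"linear": [0.13,0,-0.24],"twist": [0,0,0],"hand": 0},
    {"linear": [0.15,0,-0.23],"twist": [0,0,0],"hand": 0},
    {"linear": [0.17,0,-0.22],"twist": [0,0,0],"hand": 0},
    {"linear": [0.18,0,-0.2],"twist": [0,0,0],"hand": 0},
    {"linear": [0.2,0,-0.19],"twist": [0,0,0],"hand": 0},
    {"linear": [0.21,0,-0.17],"twist": [0,0,0],"hand": 0},
    {"linear": [0.22,0,-0.15],"twist": [0,0,0],"hand": 0},
  ],
)

```text
time: 12.1
tcp_pos: [0.5556, -0.244, 0.1267]
ee_rot: [-0.0, 0.714, 0.7, -0.0]
contact_force: [-4.5, -2.0, -2.0]
gripper_width: 0.195
finger_force: 29.8
```

```bash
python3 - <<'E'
from h import *
c=snap('scene','s3');o=manip.get_obs();print(o['tcp_pos'],o['contact_force'],o['gripper_width'],o['finger_force'])
cv2.imwrite('pics/c4.png',cv2.resize(c['frame'][70:220,250:420,::-1],None,fx=3,fy=3))
E
```

```text
[ 0.55565391 -0.24327786  0.12706825] [-5.75791236  0.08595087  1.6505404 ] 0.19279379738589786 29.493021368980408
```

View pics/c4.png

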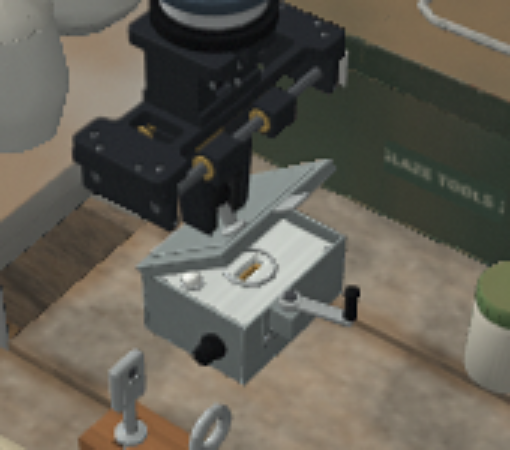

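The cover is open about 0.6 rad, with the knob held and the keyhole visible. I'll carry on round the arc.

>>> move_arm(
  moves=[
    {"linear": [0.24,0,-0.13],"twist": [0,0,0],"hand": 0},
    {"linear": [0.25,0,-0.11],"twist": [0,0,0],"hand": 0},
    {"linear": [0.25,0,-0.09],"twist": [0,0,0],"hand": 0},
    {"linear": [0.26,0,-0.07],"twist": [0,0,0],"hand": 0},
    {"linear": [0.27,0,-0.05],"twist": [0,0,0],"hand": 0},
    {"linear": [0.27,0,-0.03],"twist": [0,0,0],"hand": 0},
    {"linear": [0.27,0,-0.01],"twist": [0,0,0],"hand": 0},
    {"linear": [0.27,0,0.01],"twist": [0,0,0],"hand": 0},
    {"linear": [0.27,0,0.03],"twist": [0,0,0],"hand": 0},
    {"linear": [0.27,0,0.05],"twist": [0,0,0],"hand": 0},
    {"linear": [0.26,0,0.08],"twist": [0,0,0],"hand": 0},
    {"linear": [0.25,0,0.1],"twist": [0,0,0],"hand": 0},
  ],
)

```text
time: 13.65
tcp_pos: [0.5581, -0.1663, 0.132]
ee_rot: [0.001, 0.714, 0.7, -0.0]
contact_force: [-0.8, -6.2, -7.8]
gripper_width: 0.196
finger_force: 30.4
```

>>> move_arm(
  moves=[
    {"linear": [0.25,0,0.12],"twist": [0,0,0],"hand": 0},
    {"linear": [0.24,0,0.14],"twist": [0,0,0],"hand": 0},
    {"linear": [0.22,0,0.15],"twist": [0,0,0],"hand": 0},
    {"linear": [0.21,0,0.17],"twist": [0,0,0],"hand": 0},
    {"linear": [0,0,0],"twist": [0,0,0],"hand": 0},
    {"linear": [0,0,0],"twist": [0,0,0],"hand": 0},
  ],
)

```text
time: 14.4
tcp_pos: [0.5589, -0.1433, 0.1178]
ee_rot: [0.001, 0.714, 0.7, 0.0]
contact_force: [-0.6, -5.1, -5.7]
gripper_width: 0.195
finger_force: 30.2
```

>>> move_arm(
  moves=[
    {"linear": [0,0,0],"twist": [0,0,0],"hand": 0.5},
    {"linear": [0,0,0],"twist": [0,0,0],"hand": 0.5},
    {"linear": [0,0,-0.3],"twist": [0,0,0],"hand": 0.5},
    {"linear": [0,0,-1],"twist": [0,0,0],"hand": 0.5},
    {"linear": [0,0,-1],"twist": [0,0,0],"hand": 0.5},
    {"linear": [-0.4,-0.4,-1],"twist": [0,0,0],"hand": 0.5},
    {"linear": [-0.8,-0.8,-1],"twist": [0,0,0],"hand": 0.5},
    {"linear": [-1,-1,-1],"twist": [0,0,0],"hand": 0.5},
    {"linear": [-1,-1,0],"twist": [0,0,0],"hand": 0.5},
    {"linear": [-1,-0.6,0],"twist": [0,0,0],"hand": 0.5},
    {"linear": [-1,0,0],"twist": [0,0,0],"hand": 0.5},
  ],
)

```text
time: 15.78
tcp_pos: [0.4598, -0.2716, 0.2509]
ee_rot: [0.0, 0.714, 0.7, 0.001]
contact_force: [0.4, -0.1, -0.2]
gripper_width: 0.499
finger_force: 0.0
```

>>> move_arm(
  moves=[
    {"linear": [0,0,0],"twist": [0,0,-1],"hand": 0.5},
    {"linear": [0,0,0],"twist": [0,0,-1],"hand": 0.5},
    {"linear": [0,0,0],"twist": [0,0,-1],"hand": 0.5},
    {"linear": [0,0,0],"twist": [0,0,-1],"hand": 0.5},
    {"linear": [0,0,0],"twist": [0,0,-1],"hand": 0.5},
    {"linear": [0,0,0],"twist": [0,0,-1],"hand": 0.5},
    {"linear": [0,0,0],"twist": [0,0,-1],"hand": 0.5},
    {"linear": [0,0,0],"twist": [0,0,-1],"hand": 0.5},
    {"linear": [0,0,0],"twist": [0,0,-1],"hand": 0.5},
    {"linear": [0,0,0],"twist": [0,0,-1],"hand": 0.5},
    {"linear": [0,0,0],"twist": [0,0,-1],"hand": 0.5},
    {"linear": [0,0,0],"twist": [0,0,-1],"hand": 0.5},
  ],
)

```text
time: 17.27
tcp_pos: [0.4608, -0.271, 0.2508]
ee_rot: [0.001, 0.073, 0.997, -0.0]
contact_force: [-0.1, 0.1, 0.1]
gripper_width: 0.501
finger_force: 0.0
```

>>> move_arm(
  moves=[
    {"linear": [0,0,0],"twist": [0,0,-1],"hand": 0.5},
    {"linear": [0,0,0],"twist": [0,0,-0.2],"hand": 0.5},
    {"linear": [0,0,0],"twist": [0,0,0],"hand": 0.5},
  ],
)

```text
time: 17.65
tcp_pos: [0.4607, -0.271, 0.2504]
ee_rot: [0.0, 0.004, 1.0, -0.0]
contact_force: [0.2, -0.5, 0.3]
gripper_width: 0.501
finger_force: 0.0
```

```bash
python3 - <<'E'
from h import *
np.set_printoptions(precision=4,suppress=True)
o=manip.get_obs();print(o['tcp_pos'],o['ee_rot'],o['q'],o['time'])
c=snap('wrist','w4');t=snap('top','t4');s=snap('scene','s4');print(c['pose'])
m=np.zeros((600,800,3),np.uint8)
m[:400,:640]=c['frame'][:,:,::-1]
m[400:600,:266]=cv2.resize(t['frame'][110:210,245:378,::-1],(266,200))
m[400:600,270:536]=cv2.resize(s['frame'][110:210,280:413,::-1],(266,200))
cv2.imwrite('pics/c5.png',m)
for p in [(.419,-.28,.048),(.42,-.28,.094)]:print(proj(c,p))
E
```

```text
[ 0.4607 -0.271   0.2504] [ 0.0003  0.0042  1.     -0.    ] [ 0.1178  0.3587  0.4144  1.8675 -0.175   0.9502  2.1733] 17.65
[[ 0.0081  0.9462  0.3235  0.377 ]
 [ 1.     -0.0078 -0.002  -0.2699]
 [ 0.0006  0.3235 -0.9462  0.3817]
 [ 0.      0.      0.      1.    ]]
[308.0076 128.8825]
[306.5612 136.7284]
```

View pics/c5.png

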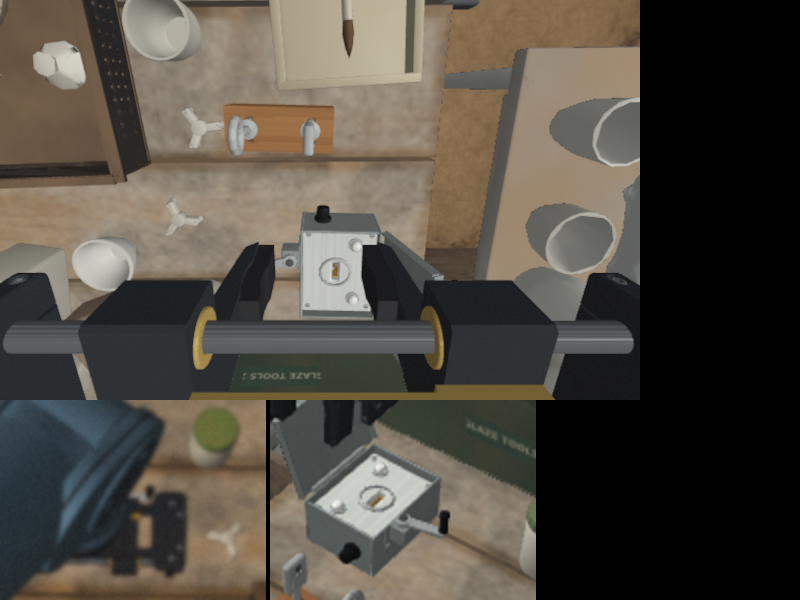

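The cover stands well back. In the wrist view the keyhole is at (336,271), the oblong key's collar at (311,130) with its bow at about (308,145), and the ring key at (240,133). In the scene view the keyhole is at about (333,158).

```bash
python3 - <<'E'
from h import *
np.set_printoptions(precision=4,suppress=True)
w=ld('w4');s=ld('s4');s3=ld('s3')
def brown(c,x0,x1,y0,y1):
    f=c['frame'][y0:y1,x0:x1].astype(int);m=(f[...,0]-f[...,2]>25)
    v,u=np.nonzero(m); return u.mean()+x0,v.mean()+y0,len(u),(u.min()+x0,u.max()+x0,v.min()+y0,v.max()+y0)
a=brown(w,322,350,258,285);b=brown(s,322,345,148,168);print(a,b)
print('slot wrist@.046',atz(w,a[0],a[1],.046),'scene',atz(s,b[0],b[1],.046))
# bezel circles
for n,c,(x0,x1,y0,y1) in(('w',w,(312,358,250,294)),('s',s,(318,348,145,172))):
    g=cv2.cvtColor(c['frame'],cv2.COLOR_RGB2GRAY)[y0:y1,x0:x1];print(n);print(g[::2,::1] if n=='s' else g[::3,::2])
for n,p,z in [('box nl',(302,232),.058),('nr',(379,232),.058),('screwBL',(303,304),.046)]:print(n,atz(w,*p,z))
print('collar',atz(w,311,130,.05),tri((w,311,130),(s,*proj(s,(.419,-.2805,.05)))))
print('bow top',atz(w,308,152,.114))
for p in [(225,105),(333,107),(332,152),(225,150)]:print('stand',atz(w,*p,.044))
E
```

```text
(np.float64(334.9764705882353), np.float64(270.4470588235294), 85, (np.int64(332), np.int64(338), np.int64(263), np.int64(277))) (np.float64(332.6111111111111), np.float64(160.22222222222223), 18, (np.int64(330), np.int64(336), np.int64(158), np.int64(163)))
slot wrist@.046 [ 0.5847 -0.2511  0.046 ] scene [ 0.5827 -0.2547  0.046 ]
w
[[192 194 195 195 192 192 191 191 194 197 197 192 195 196 193 194 193 192
  193 184 156 175 197]
 [192 194 195 196 192 192 191 190 194 198 196 192 195 196 193 194 192 192
  193 192 192 195 193]
 [192 194 195 196 192 192 191 191 194 198 196 184 193 196 193 195 193 192
  194 192 193 195 194]
 [192 195 195 196 192 192 192 164 130 144 161 167 167 166 170 161 183 193
  194 192 193 197 193]
 [192 194 196 196 192 166 127 163 180 203 182 162 154 143 182 170 172 184
  191 192 194 197 193]
 [192 195 196 197 173 137 180 192 195 206 150  98 118 126 181 195 192 167
  183 185 194 198 194]
 [192 195 196 193 125 183 192 193 195 210 185 115  85 127 183 194 193 195
  170 185 194 198 194]
 [191 195 196 182 146 193 191 194 196 210 125 100  93 134 187 194 193 195
  181 183 19
[... 2143 characters left out ...]
 204 207 206 201 198 201 206 193 147  86  76  68]
 [201 201 203 202 197 199 201 206 204 202 197 197 198 196 196 200 203 205
  203 202 198 201 206 185 140 150  96  59  61  52]
 [157 163 200 202 205 207 204 200 196 198 197 196 196 199 202 203 203 201
  197 203 208 183 140 124 127 128 146 154 160 159]]
box nl [ 0.5288 -0.2882  0.058 ]
nr [ 0.5295 -0.2042  0.058 ]
screwBL [ 0.6316 -0.29    0.046 ]
collar [ 0.4199 -0.2769  0.05  ] (array([ 0.4211, -0.2776,  0.0457]), [np.float64(0.0008160679460940361), np.float64(0.0008160679460940732)])
bow top [ 0.4296 -0.2783  0.114 ]
stand [ 0.3952 -0.3627  0.044 ]
stand [ 0.3981 -0.2547  0.044 ]
stand [ 0.4436 -0.2554  0.044 ]
stand [ 0.4406 -0.3673  0.044 ]
```

>>> move_arm(
  moves=[
    {"linear": [0.55,-0.1,0],"twist": [0,0,0.15],"hand": 0.5},
    {"linear": [0.55,-0.1,0],"twist": [0,0,0],"hand": 0.5},
    {"linear": [0.55,-0.11,0],"twist": [0,0,0],"hand": 0.5},
    {"linear": [0,0,0.7],"twist": [0,0,0],"hand": 0.5},
    {"linear": [0,0,0.9],"twist": [0,0,0],"hand": 0.5},
    {"linear": [0,0,0.9],"twist": [0,0,0],"hand": 0.5},
    {"linear": [0,0,0.9],"twist": [0,0,0],"hand": 0.5},
    {"linear": [0,0,0],"twist": [0,0,0],"hand": 0.5},
    {"linear": [0,0,0],"twist": [0,0,0],"hand": 0.5},
  ],
)

```text
time: 18.92
tcp_pos: [0.4192, -0.2784, 0.1658]
ee_rot: [0.0, 0.013, 1.0, -0.0]
contact_force: [-0.2, 0.5, 1.0]
gripper_width: 0.498
finger_force: 0.0
```

```bash
python3 - <<'E'
from h import *
np.set_printoptions(precision=4,suppress=True)
o=manip.get_obs();print(o['tcp_pos'],o['ee_rot'],o['contact_force'],o['time'])
c=snap('wrist','w5')
w=ld('w4');s=ld('s4')
print('bezel',atz(w,334.3,271,.0475),atz(s,332.8,159,.0475),tri((w,334.3,271),(s,332.8,159)))
for p in [(.4195,-.2785,.114),(.4195,-.2785,.094),(.4195,-.2785,.05)]: print(proj(c,p))
cv2.imwrite('pics/c6.png',cv2.resize(c['frame'][100:340,200:440,::-1],None,fx=2.4,fy=2.4))
E
```

```text
[ 0.4192 -0.2784  0.1658] [ 0.0004  0.0125  0.9999 -0.0002] [-0.212   0.5034  0.9907] 18.925
bezel [ 0.5845 -0.252   0.0475] [ 0.5847 -0.2537  0.0475] (array([ 0.5867, -0.252 ,  0.0446]), [np.float64(0.0003634556223878584), np.float64(0.0003634556223879834)])
[316.8608 229.1424]
[316.9408 216.6915]
[317.0758 195.6546]
```

View pics/c6.png

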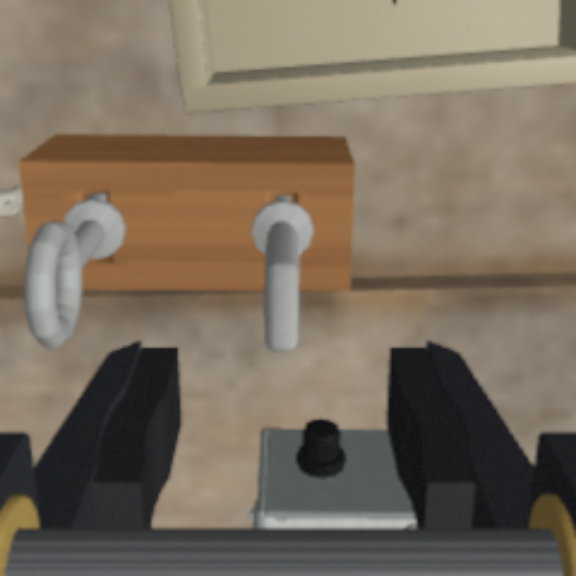

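The oblong bow sits centred between the open fingers: its collar is at crop (283,228), matching the prediction within about 1 px, and the ring key is well outside. I'll descend and grip.

>>> move_arm(
  moves=[
    {"linear": [0,0,0.85],"twist": [0,0,0],"hand": 0.5},
    {"linear": [0,0,0.85],"twist": [0,0,0],"hand": 0.5},
    {"linear": [0,0,0.81],"twist": [0,0,0],"hand": 0.5},
    {"linear": [0,0,0],"twist": [0,0,0],"hand": 0.25},
    {"linear": [0,0,0],"twist": [0,0,0],"hand": 0.15},
    {"linear": [0,0,0],"twist": [0,0,0],"hand": 0},
    {"linear": [0,0,0],"twist": [0,0,0],"hand": 0},
    {"linear": [0,0,0],"twist": [0,0,0],"hand": 0},
  ],
)

```text
time: 19.98
tcp_pos: [0.4197, -0.2783, 0.1029]
ee_rot: [0.001, 0.012, 1.0, -0.0]
contact_force: [-0.5, -1.1, 5.8]
gripper_width: 0.103
finger_force: 30.0
```

>>> move_arm(
  moves=[
    {"linear": [0,0,-0.4],"twist": [0,0,0],"hand": 0},
    {"linear": [0,0,-0.7],"twist": [0,0,0],"hand": 0},
    {"linear": [0,0,-0.8],"twist": [0,0,0],"hand": 0},
    {"linear": [0,0,-0.8],"twist": [0,0,0],"hand": 0},
    {"linear": [-0.9,0.15,-0.5],"twist": [0,0,0],"hand": 0},
    {"linear": [-0.95,0.15,0],"twist": [0,0,0],"hand": 0},
    {"linear": [-0.95,0.18,0],"twist": [0,0,0],"hand": 0},
    {"linear": [-0.95,0.18,0],"twist": [0,0,0],"hand": 0},
    {"linear": [-0.95,0.18,0],"twist": [0,0,0],"hand": 0},
    {"linear": [-0.95,0.18,0],"twist": [0,0,0],"hand": 0},
    {"linear": [-0.94,0.18,0],"twist": [0,0,0],"hand": 0},
    {"linear": [0,0,0],"twist": [0,0,0],"hand": 0},
  ],
)

```text
time: 21.48
tcp_pos: [0.586, -0.251, 0.183]
ee_rot: [0.001, 0.011, 1.0, -0.0]
contact_force: [-0.5, 0.6, -0.6]
gripper_width: 0.1
finger_force: 30.0
```

>>> move_arm(
  moves=[
    {"linear": [0,0,0.5],"twist": [0,0,0],"hand": 0},
    {"linear": [0,0,0.3],"twist": [0,0,0],"hand": 0},
    {"linear": [0,0,0],"twist": [0,0,0],"hand": 0},
  ],
)

```text
time: 21.85
tcp_pos: [0.5833, -0.252, 0.1613]
ee_rot: [-0.001, 0.013, 1.0, 0.0]
contact_force: [-0.1, 0.3, 0.1]
gripper_width: 0.098
finger_force: 30.0
```

```bash
python3 - <<'E'
from h import *
np.set_printoptions(precision=4,suppress=True)
o=manip.get_obs();print(o['tcp_pos'],o['ee_rot'],o['contact_force'],o['time'],o['gripper_width'])
c=snap('wrist','w6');s=snap('scene','s6');snap('top','t6')
t=o['tcp_pos']
for z in(-.059,-.083,-.092):print('key collar/tip pred',proj(c,t+[0,0,z]),proj(s,t+[0,0,z]))
print('hole pred',proj(c,(.5850,-.2525,.0475)),proj(s,(.5850,-.2525,.0475)))
m=np.zeros((600,800,3),np.uint8)
m[:600,:400]=cv2.resize(c['frame'][190:310,280:360,::-1],(400,600),interpolation=cv2.INTER_CUBIC)
m[:600,400:]=cv2.resize(s['frame'][90:180,305:365,::-1],(400,600),interpolation=cv2.INTER_CUBIC)
cv2.imwrite('pics/c7.png',m)
E
```

```text
[ 0.5833 -0.252   0.1613] [-0.0011  0.0127  0.9999  0.0003] [-0.0747  0.2857  0.1251] 21.85 0.09799372848045677
key collar/tip pred [316.9198 224.1254] [332.0599 139.1723]
key collar/tip pred [316.9697 210.4602] [331.922  148.0643]
key collar/tip pred [316.9859 206.0074] [331.8715 151.3212]
hole pred [316.4989 198.4854] [332.4105 158.6593]
```

View pics/c7.png

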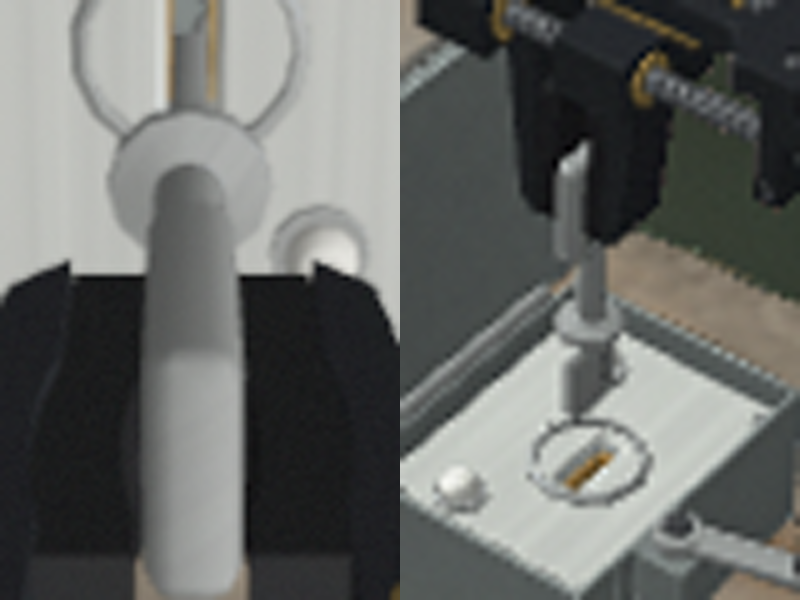

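The wrist crop shows the blade (u≈319) in line with the slot (u≈318.6), so sideways alignment is good. The collar centre is at about (318,226), as predicted, and the scene crop shows the blade upright just over the bezel at (333.5,159). I'll fit the bezel numerically to get the x offset.

```bash
cat > fit.py <<'E'
from h import *
from scipy.optimize import least_squares
def fit(c,cen,z,rng=(13,21),sign=-1):
    # radial search for the bezel's dark ring about a guess, then robust circle fit in the plane z
    g=cv2.cvtColor(c['frame'],cv2.COLOR_RGB2GRAY).astype(np.float32);pts=[]
    rs=np.arange(rng[0],rng[1],.25)/1000
    for a in np.linspace(0,2*np.pi,72,endpoint=False):
        P=np.array([proj(c,(cen[0]+r*np.cos(a),cen[1]+r*np.sin(a),z)) for r in rs],np.float32)
        v=cv2.remap(g,P[:,0][None],P[:,1][None],cv2.INTER_LINEAR)[0]
        if np.median(v)>150 and v.min()<170: pts.append((cen[0]+rs[v.argmin()]*np.cos(a),cen[1]+rs[v.argmin()]*np.sin(a)))
    pts=np.array(pts)
    f=lambda p:np.hypot(pts[:,0]-p[0],pts[:,1]-p[1])-p[2]
    r=least_squares(f,[*cen,.0165],loss='soft_l1',f_scale=.0005)
    return r.x,len(pts),np.median(abs(f(r.x)))
E
python3 - <<'E'
from fit import *
np.set_printoptions(precision=4,suppress=True)
for t in('w4','s4','w6','s6'):
    c=ld(t)
    for z in(.0475,): 
        x=(.585,-.2525)
        for _ in range(3): r=fit(c,x,z);x=r[0][:2]
        print(t,z,r)
w=ld('w6');g=cv2.cvtColor(w['frame'],cv2.COLOR_RGB2GRAY)
print(g[150:215:2,296:342:2])
E
```

```text
w4 0.0475 (array([ 0.5852, -0.2525,  0.0175]), 65, np.float64(0.00026634866602014487))
s4 0.0475 (array([ 0.5862, -0.2536,  0.0173]), 59, np.float64(0.0004646457586891528))
w6 0.0475 (array([ 0.5855, -0.2527,  0.0175]), 70, np.float64(0.0003350505973139153))
s6 0.0475 (array([ 0.5861, -0.2536,  0.0173]), 52, np.float64(0.0005673972975687117))
[[187 189 190 187 188 192 191 195 192 190 188 190 193 192 190 188 191 189
  189 189 189 148 156]
 [186 188 189 187 188 192 191 195 193 190 188 190 192 192 190 188 191 189
  189 188 170 157 139]
 [187 188 190 186 188 191 191 195 193 189 188 191 192 192 190 188 191 189
  189 188 155 157 129]
 [187 188 190 186 188 192 192 195 193 189 187 192 193 192 190 188 191 190
  189 188 163 157 128]
 [187 189 190 187 188 192 192 195 192 190 188 192 192 193 190 189 192 190
  189 188 171 156 130]
 [187 189 190 187 189 192 191 195 194 190 187 191 193 193 191 189 191 189
  189 189 186 154 140]
 [187 189 190 187 188 192 192 196 194 190 189 190 193 193 190 189 191 189
  189 189 190 174 157]
 [187 188 190 187 189 191 192 196 193 189 189 191 193 192 190 189 191 190
  
[... 1746 characters left out ...]
190 191 191 162 173]
 [149 187 191 189 189 194 193 196 208 111  99 118 135 131 151 191 191 190
  190 191 191 144 177]
 [145 181 192 189 189 193 192 196 209 105 100 118 135 135 151 192 192 190
  191 192 191 148 175]
 [130 175 189 189 189 193 193 196 209 106 101 120 137 142 152 192 192 190
  190 192 175 159 176]
 [146 152 180 189 189 194 193 195 210 105 102 120 135 144 152 192 191 190
  190 190 129 167 183]
 [182 130 168 184 189 193 192 198 209 101  99 114 129 145 153 193 191 191
  190 147 155 171 188]
 [190 147 154 165 180 194 187 166 147 101 123 134 128 128 142 181 191 190
  158 147 166 187 189]
 [190 189 147 146 165 178 119 126 148 162 164 169 171 170 162 147 172 151
  140 164 185 191 189]]
```

>>> move_arm(
  moves=[
    {"linear": [-0.09,-0.03,0],"twist": [0,0,0],"hand": 0},
    {"linear": [0,0,0.2],"twist": [0,0,0],"hand": 0},
    {"linear": [0,0,0.25],"twist": [0,0,0],"hand": 0},
    {"linear": [0,0,0.25],"twist": [0,0,0],"hand": 0},
    {"linear": [0,0,0.2],"twist": [0,0,0],"hand": 0},
    {"linear": [0,0,0],"twist": [0,0,0],"hand": 0},
  ],
)

```text
time: 22.75
tcp_pos: [0.5865, -0.2527, 0.1391]
ee_rot: [-0.0, 0.012, 1.0, 0.0]
contact_force: [-0.1, 0.6, -0.2]
gripper_width: 0.101
finger_force: 30.0
```

>>> move_arm(
  moves=[
    {"linear": [0.02,0,0],"twist": [0,0,0],"hand": 0},
    {"linear": [0,0,0],"twist": [0,0,0],"hand": 0},
    {"linear": [0,0,0],"twist": [0,0,0],"hand": 0},
  ],
)

```text
time: 23.12
tcp_pos: [0.5864, -0.2529, 0.1399]
ee_rot: [0.0, 0.012, 1.0, -0.0]
contact_force: [-0.6, -0.5, -0.7]
gripper_width: 0.1
finger_force: 30.0
```

```bash
python3 - <<'E'
from fit import *
np.set_printoptions(precision=4,suppress=True)
c=snap('wrist','w7');o=manip.get_obs();print(o['tcp_pos'],o['ee_rot'],o['contact_force'])
g=cv2.cvtColor(c['frame'],cv2.COLOR_RGB2GRAY)
t=o['tcp_pos'];print('collar top pred',proj(c,t+[0,0,-.055]),'hole',proj(c,(.5855,-.2527,.0475)))
x=(.5855,-.2527)
for _ in range(3): r=fit(c,x,.0475);x=r[0][:2]
print(r)
print('slot near end pred',proj(c,(.5855-.0115,-.2527,.046)),'blade near edge at tip-top',proj(c,t+[-.010,0,-.085]))
v0=int(proj(c,(.5855,-.2527,.0475))[1]);print(v0);print(g[v0-24:v0+40:2,292:346:2])
E
```

```text
[ 0.5864 -0.2528  0.1399] [ 0.0002  0.0122  0.9999 -0.    ] [-0.5197 -0.5996 -0.326 ]
collar top pred [317.0324 226.464 ] hole [317.2567 204.2938]
(array([ 0.5855, -0.2527,  0.0177]), 60, np.float64(0.0003854577144244767))
slot near end pred [316.8663 188.7134] blade near edge at tip-top [316.7545 195.847 ]
204
[[190 188 186 189 188 186 188 192 186 179 156 142 145 145 145 149 145 150
  175 188 189 188 188 190 189 188 187]
 [191 189 186 189 189 186 180 153 120 140 155 165 166 166 169 166 166 169
  165 160 179 189 189 189 189 189 186]
 [190 189 186 188 187 178 125 144 158 161 167 168 178 181 177 167 166 165
  163 170 166 167 182 190 189 188 188]
 [190 189 186 188 174 121 148 159 176 190 194 191 186 188 191 190 188 186
  179 162 169 177 173 182 189 189 187]
 [190 189 187 150 115 148 163 189 191 194 205 186 177 165 152 143 137 144
  189 190 167 161 179 174 187 189 187]
 [190 189 179 113 147 164 184 192 190 194 206 159 148 134 105 130 134 151
  189 191 189 188 156 180 166 189 187]
 [191 190 144 138 166 185 187 191 191 194 206 159 134 136 114 126 134 152
  190 191 189 188 179 167 179 180 1
[... 2129 characters left out ...]
 190 189 189 188 188]
 [194 190 188 188 190 168 136 138 137 117  85  88  93 100 108 120 135 161
  164 164 168 189 190 189 190 189 188]
 [193 189 187 188 190 187 139 137 137 104  86  88  94 102 107 121 134 152
  163 161 178 189 190 189 189 189 188]
 [193 190 188 188 190 187 173 142 138  86  84  88  93 101 109 120 134 147
  160 167 187 188 190 189 188 188 188]
 [193 190 187 188 190 187 187 180 140  86  85  90  93 101 108 119 134 145
  172 189 187 189 190 189 189 183 177]
 [193 188 187 188 190 187 188 191 175  86  86  89  95 102 108 119 133 145
  191 189 187 188 190 189 176 128 146]
 [139 166 187 188 189 187 187 191 174  81  86  88  96 101 107 118 132 141
  191 188 188 188 190 163 135 114 121]]
```

>>> move_arm(
  moves=[
    {"linear": [0.02,0.01,0.1],"twist": [0,0,0],"hand": 0},
    {"linear": [0,0,0.15],"twist": [0,0,0],"hand": 0},
    {"linear": [0,0,0.15],"twist": [0,0,0],"hand": 0},
    {"linear": [0,0,0.15],"twist": [0,0,0],"hand": 0},
    {"linear": [0,0,0],"twist": [0,0,0],"hand": 0},
  ],
)

```text
time: 23.8
tcp_pos: [0.5856, -0.2524, 0.1255]
ee_rot: [-0.0, 0.012, 1.0, 0.0]
contact_force: [1.0, 0.2, -0.1]
gripper_width: 0.103
finger_force: 30.0
```

>>> move_arm(
  moves=[
    {"linear": [0,0,0.15],"twist": [0,0,0],"hand": 0},
    {"linear": [0,0,0.15],"twist": [0,0,0],"hand": 0},
    {"linear": [0,0,0.1],"twist": [0,0,0.2],"hand": 0},
    {"linear": [0,0,0.1],"twist": [0,0,-0.4],"hand": 0},
    {"linear": [0,0,0],"twist": [0,0,0.2],"hand": 0},
  ],
)

```text
time: 24.42
tcp_pos: [0.5858, -0.2523, 0.1135]
ee_rot: [-0.0, 0.013, 1.0, 0.0]
contact_force: [-1.5, 0.9, 1.5]
gripper_width: 0.098
finger_force: 30.0
```

>>> move_arm(
  moves=[
    {"linear": [0,0,0.1],"twist": [0,0,0.3],"hand": 0},
    {"linear": [0,0,0.1],"twist": [0,0,-0.6],"hand": 0},
    {"linear": [0,0,0.1],"twist": [0,0,0.6],"hand": 0},
    {"linear": [0,0,0.1],"twist": [0,0,-0.6],"hand": 0},
    {"linear": [0,0,0],"twist": [0,0,0.3],"hand": 0},
    {"linear": [0,0,0],"twist": [0,0,0],"hand": 0},
  ],
)

```text
time: 25.18
tcp_pos: [0.5863, -0.2528, 0.1048]
ee_rot: [0.001, 0.014, 1.0, -0.0]
contact_force: [-3.2, 1.6, 11.9]
gripper_width: 0.097
finger_force: 30.0
```

>>> move_arm(
  moves=[
    {"linear": [0,0,0.06],"twist": [0,0,0.4],"hand": 0},
    {"linear": [0,0,0.06],"twist": [0,0,-0.8],"hand": 0},
    {"linear": [0,0,0],"twist": [0,0,0.8],"hand": 0},
    {"linear": [0,0,0],"twist": [0,0,-0.8],"hand": 0},
    {"linear": [0,0,0],"twist": [0,0,0.4],"hand": 0},
    {"linear": [0,0,0],"twist": [0,0,0],"hand": 0},
  ],
)

```text
time: 25.92
tcp_pos: [0.5882, -0.2533, 0.1044]
ee_rot: [0.003, 0.013, 1.0, -0.0]
contact_force: [-5.1, 3.0, 27.3]
gripper_width: 0.099
finger_force: 30.0
```

```bash
python3 - <<'E'
from h import *
np.set_printoptions(precision=4,suppress=True)
c=snap('wrist','w8');s=snap('scene','s8');o=manip.get_obs();print(o['tcp_pos'],o['contact_force'],o['wrist_torque'])
t=o['tcp_pos'];g=cv2.cvtColor(c['frame'],cv2.COLOR_RGB2GRAY)
for z in (.050,.055,.06):print([proj(c,(t[0]+d,t[1]+e,z)) for d,e in((-.0105,0),(0,-.0105),(0,.0105))])
v0=226;print(g[190:236:2,292:348:2])
E
```

```text
[ 0.5881 -0.2533  0.1044] [-4.7534  3.4489 27.6353] [0.974  1.3629 0.1212]
[array([316.5161, 210.8037]), array([300.1417, 226.8855]), array([333.8469, 226.0679])]
[array([316.4829, 213.9014]), array([299.7186, 230.3115]), array([334.2279, 229.4775])]
[array([316.4479, 217.1533]), array([299.2748, 233.9048]), array([334.6275, 233.0538])]
[[186 187 190 187 185 186 190 190 191 194 192 189 187 188 190 191 192 190
  188 187 191 188 188 187 188 189 188 189]
 [186 187 189 187 186 186 190 190 192 194 180 152 135 136 142 156 171 177
  175 179 191 188 189 187 189 189 189 188]
 [185 187 189 187 186 187 186 174 142 125 138 149 158 159 158 159 156 155
  159 156 173 187 189 188 188 189 189 188]
 [186 187 190 187 185 178 122 128 142 154 163 167 158 161 160 163 163 167
  170 169 163 155 174 186 188 189 189 189]
 [187 187 189 187 157 118 144 156 161 164 169 176 184 188 191 183 178 171
  162 158 167 171 168 158 180 189 188 189]
 [186 187 189 151 117 147 155 167 179 194 195 190 187 187 188 187 186 185
  183 183 159 160 173 177 174 178 189 189]
 [186 182 141 117 146 158 175 190 192 194 206 183 164 160 1
[... 1230 characters left out ...]
142 183 189 189 187 155 136 137 137 139 101  85  91 103 118 133 144 169
  165 165 167 167 183 188 190 190 186 133]
 [142 169 189 189 187 171 134 136 136 137  86  85  90 105 120 134 146 158
  162 165 165 168 189 189 190 190 155 156]
 [135 173 182 188 186 186 138 135 135 135  87  83  92 102 115 129 146 156
  162 165 164 179 189 188 190 190 145 162]
 [116 157 172 189 187 187 148 136 135 135  90  91  94 103 109 123 134 155
  162 162 162 185 188 188 190 186 130 169]
 [153 134 167 182 187 187 179 136 134 123  85  89  95 102 110 121 134 153
  159 159 164 184 188 188 189 123 147 170]
 [188 120 155 170 186 187 189 181 140  98  86  90  96 103 110 121 135 146
  158 167 189 189 188 189 144 134 164 176]]
```

>>> move_arm(
  moves=[
    {"linear": [0,0,-0.05],"twist": [0,0,0.3],"hand": 0},
    {"linear": [0,0,0],"twist": [0,0,0.5],"hand": 0},
    {"linear": [0,0,0],"twist": [0,0,0.5],"hand": 0},
    {"linear": [0,0,0],"twist": [0,0,0.5],"hand": 0},
    {"linear": [0,0,0],"twist": [0,0,0.5],"hand": 0},
    {"linear": [0,0,0],"twist": [0,0,0.5],"hand": 0},
    {"linear": [0,0,0],"twist": [0,0,0],"hand": 0},
  ],
)

```text
time: 26.9
tcp_pos: [0.5876, -0.2536, 0.1045]
ee_rot: [0.002, 0.181, 0.984, -0.0]
contact_force: [-3.7, 1.7, 18.7]
gripper_width: 0.104
finger_force: 30.0
```

```bash
python3 - <<'E'
from h import *
np.set_printoptions(precision=4,suppress=True)
o=manip.get_obs();print(o['tcp_pos'],o['ee_rot'],o['contact_force'],o['wrist_torque'],o['q'])
E
```

```text
[ 0.5876 -0.2536  0.1045] [ 0.0022  0.1806  0.9836 -0.0005] [-3.672   1.7329 18.7031] [0.3887 0.8383 0.0268] [ 0.0496  0.736   0.4196  1.685  -0.3909  0.8002  1.8549]
```

>>> move_arm(
  moves=[
    {"linear": [0,0,0],"twist": [0,0,0.8],"hand": 0},
    {"linear": [0,0,0],"twist": [0,0,0.8],"hand": 0},
    {"linear": [0,0,0],"twist": [0,0,0.8],"hand": 0},
    {"linear": [0,0,0],"twist": [0,0,0.8],"hand": 0},
    {"linear": [0,0,0],"twist": [0,0,0.8],"hand": 0},
    {"linear": [0,0,0],"twist": [0,0,0.8],"hand": 0},
    {"linear": [0,0,0],"twist": [0,0,0.8],"hand": 0},
    {"linear": [0,0,0],"twist": [0,0,0.8],"hand": 0},
    {"linear": [0,0,0],"twist": [0,0,0.8],"hand": 0},
    {"linear": [0,0,0],"twist": [0,0,0.8],"hand": 0},
    {"linear": [0,0,0],"twist": [0,0,0.8],"hand": 0},
    {"linear": [0,0,0],"twist": [0,0,0],"hand": 0},
  ],
)

```text
time: 28.4
tcp_pos: [0.5867, -0.2543, 0.1045]
ee_rot: [0.002, 0.652, 0.758, -0.0]
contact_force: [-4.9, 1.4, 20.9]
gripper_width: 0.098
finger_force: 30.0
```

```bash
python3 - <<'E'
from h import *
np.set_printoptions(precision=4,suppress=True)
o=manip.get_obs();print(o['tcp_pos'],o['ee_rot'],o['contact_force'],o['wrist_torque'],2*np.arctan2(o['ee_rot'][1],o['ee_rot'][2]))
E
```

```text
[ 0.5867 -0.2543  0.1045] [ 0.0018  0.6517  0.7585 -0.0001] [-4.8627  1.3522 20.9018] [0.2474 1.5099 0.1244] 1.4197141891093574
```

>>> move_arm(
  moves=[
    {"linear": [0,0,0],"twist": [0,0,0.5],"hand": 0},
    {"linear": [0,0,0],"twist": [0,0,0.5],"hand": 0},
    {"linear": [0,0,0],"twist": [0,0,0.4],"hand": 0},
    {"linear": [0,0,0],"twist": [0,0,0],"hand": 0},
  ],
)

```text
time: 28.9
tcp_pos: [0.5865, -0.2543, 0.1045]
ee_rot: [0.002, 0.713, 0.701, 0.0]
contact_force: [-6.0, 1.4, 20.4]
gripper_width: 0.104
finger_force: 30.0
```

```bash
python3 - <<'E'
from h import *
np.set_printoptions(precision=4,suppress=True)
o=manip.get_obs();print(o['tcp_pos'],o['ee_rot'],o['contact_force'],o['wrist_torque'],2*np.arctan2(o['ee_rot'][1],o['ee_rot'][2]))
E
```

```text
[ 0.5865 -0.2543  0.1045] [0.0016 0.7129 0.7013 0.    ] [-5.9843  1.4454 20.379 ] [0.2448 1.607  0.1414] 1.5871291908391958
```

>>> move_arm(
  moves=[
    {"linear": [0,0,0],"twist": [0,0,0.4],"hand": 0},
    {"linear": [0,0,0],"twist": [0,0,0.4],"hand": 0},
    {"linear": [0,0,0],"twist": [0,0,0],"hand": 0},
    {"linear": [0,0,0],"twist": [0,0,0],"hand": 0},
  ],
)

```text
time: 29.4
tcp_pos: [0.5864, -0.2543, 0.1045]
ee_rot: [0.001, 0.746, 0.666, 0.0]
contact_force: [-5.9, 0.8, 19.9]
gripper_width: 0.098
finger_force: 30.0
```

```bash
python3 - <<'E'
from h import *
np.set_printoptions(precision=4,suppress=True)
o=manip.get_obs();print(o['tcp_pos'],o['contact_force'],o['wrist_torque'],2*np.arctan2(o['ee_rot'][1],o['ee_rot'][2]))
# lamps / cover / latch check by colours
w=snap('wrist','w9');s=snap('scene','s9');s4=ld('s4')
for p in [(333,122),(0,0)]: pass
d=np.abs(s['frame'].astype(int)-s4['frame']).sum(2)
a=atz
hs=[(.555,-.27),(.555,-.225),(.62,-.27),(.62,-.235)]
for c,n in((s4,'s4'),(s,'s9')):
    for h in [(.5525,-.2325),(.6225,-.2325),(.6265,-.238)]:
        u,v=proj(c,(*h,.05)).round().astype(int);print(n,h,(u,v),c['frame'][v-2:v+3,u-2:u+3].reshape(-1,3).mean(0).round())
E
```

```text
[ 0.5864 -0.2543  0.1045] [-5.8548  0.7763 19.932 ] [0.2671 1.666  0.1595] 1.682723121473551
s4 (0.5525, -0.2325) (np.int64(315), np.int64(163)) [163. 165. 161.]
s4 (0.6225, -0.2325) (np.int64(335), np.int64(144)) [185. 186. 181.]
s4 (0.6265, -0.238) (np.int64(338), np.int64(144)) [175. 178. 173.]
s9 (0.5525, -0.2325) (np.int64(315), np.int64(163)) [161. 164. 159.]
s9 (0.6225, -0.2325) (np.int64(335), np.int64(144)) [42. 44. 45.]
s9 (0.6265, -0.238) (np.int64(338), np.int64(144)) [90. 92. 91.]
```

```bash
python3 - <<'E'
from h import *
a=cv2.cvtColor(ld('w8')['frame'],cv2.COLOR_RGB2GRAY);b=cv2.cvtColor(ld('w9')['frame'],cv2.COLOR_RGB2GRAY)
for v in range(226,312,6): print(v,a[v,300:338:2].tolist(),'\n   ',b[v,300:338:2].tolist())
E
```

```text
226 [187, 171, 134, 136, 136, 137, 86, 85, 90, 105, 120, 134, 146, 158, 162, 165, 165, 168, 189] 
    [165, 157, 158, 160, 162, 134, 150, 154, 154, 145, 135, 114, 138, 144, 147, 148, 168, 221, 202]
232 [187, 187, 179, 136, 134, 123, 85, 89, 95, 102, 110, 121, 134, 153, 159, 159, 164, 184, 188] 
    [196, 158, 151, 148, 148, 143, 149, 152, 149, 146, 142, 128, 119, 138, 139, 141, 192, 192, 192]
238 [168, 155, 176, 191, 192, 106, 87, 90, 97, 104, 110, 121, 134, 143, 176, 191, 190, 182, 147] 
    [189, 189, 189, 189, 143, 143, 150, 153, 150, 147, 143, 132, 117, 170, 188, 188, 189, 160, 169]
244 [165, 152, 109, 124, 131, 81, 88, 91, 98, 104, 110, 121, 134, 142, 106, 125, 132, 132, 133] 
    [145, 129, 100, 134, 128, 144, 150, 153, 151, 148, 145, 136, 124, 95, 149, 151, 123, 96, 160]
250 [27, 28, 31, 24, 39, 84, 88, 92, 99, 105, 111, 121, 134, 143, 61, 26, 24, 26, 28] 
    [39, 39, 39, 39, 97, 145, 150, 153, 151, 149, 145, 137, 125, 100, 40, 41, 40, 41, 41]
256 [28, 27, 23, 26, 54, 84, 90, 94, 102, 106, 113, 121, 133, 142, 79, 26, 25, 26, 25] 
    [38, 40, 41, 41, 98, 146, 151, 154, 152, 1
[... 984 characters left out ...]
22, 141, 148, 155, 162, 167, 172, 172, 81, 27, 28, 28, 26] 
    [41, 41, 41, 30, 68, 145, 153, 156, 157, 155, 154, 150, 139, 126, 70, 37, 42, 41, 40]
298 [25, 27, 26, 34, 71, 102, 122, 142, 152, 157, 163, 166, 170, 169, 82, 24, 25, 22, 27] 
    [38, 40, 40, 33, 63, 146, 154, 158, 159, 158, 156, 150, 137, 123, 69, 37, 41, 41, 41]
304 [47, 48, 47, 53, 103, 100, 120, 139, 148, 155, 161, 166, 172, 172, 109, 46, 47, 51, 48] 
    [46, 47, 46, 69, 139, 143, 152, 155, 157, 155, 153, 148, 137, 125, 134, 61, 47, 46, 46]
310 [48, 47, 49, 56, 122, 124, 127, 122, 124, 127, 128, 129, 127, 125, 123, 50, 49, 48, 49] 
    [48, 47, 46, 55, 142, 141, 138, 124, 117, 118, 121, 124, 138, 142, 145, 55, 47, 47, 46]
```

>>> move_arm(
  moves=[
    {"linear": [0,0,0],"twist": [0,0,0.25],"hand": 0},
    {"linear": [0,0,0],"twist": [0,0,0],"hand": 0},
    {"linear": [0,0,0],"twist": [0,0,0],"hand": 0},
  ],
)

```text
time: 29.88
tcp_pos: [0.5864, -0.2543, 0.1045]
ee_rot: [0.001, 0.755, 0.655, 0.0]
contact_force: [-6.2, 2.1, 21.0]
gripper_width: 0.101
finger_force: 30.0
```

```bash
python3 - <<'E'
from h import *
np.set_printoptions(precision=4,suppress=True)
o=manip.get_obs();print(o['tcp_pos'],o['contact_force'],o['wrist_torque'],2*np.arctan2(o['ee_rot'][1],o['ee_rot'][2]),o['finger_force'])
print(manip.job_done())
E
```

```text
[ 0.5864 -0.2543  0.1045] [-6.1691  2.0739 20.9949] [0.2845 1.6431 0.2975] 1.7122787098854069 30.004083594249096
the job is handed in; nothing more can be done
None
```

I handed the job in at about 30 s: latch swung clear, cover stood back to about 1.9 rad, and the oblong-bow key pushed home, turned about 1.69 rad clockwise (to where the stop should be) and still gripped. The hand-in gave no verdict; wrist torque rose sharply at the end of the turn, as it would at the stop.

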